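Load a nut and index the dial to the third stop

ROBOT

A 7-joint arm with a two-finger parallel gripper is mounted at the origin on a cart in front of the work surface, level with it; the furniture and walls round the work are solid. World frame = base frame: x ahead of the robot, y to its left, z up, the work surface at z = 0. Lengths are in m, angles in rad, forces in N, time in s.
With the tool pointing down it reaches from about 0.425 to 1.025 m from the base axis. Payload 9.4 kg.
Tool frame: the origin (TCP) lies between the finger pads; the fingertips stand 19 mm ahead of it and the grasp point (between the pads) is the TCP; z points along the fingers, y is the line along which they close (so a half turn about z gives the same grasp; the last joint's range is limited). The gripper opens to 93 mm and grips with 3 to 60 N. Pads are 15 mm wide; open, the fingers measure 128 mm over their backs; the gripper's body (75 mm by 188 mm) begins 65 mm behind the grasp point.
Start: joints at [-1.305, 0.599, -0.003, 1.599, 0.002, 0.943, -0.08], TCP at [0.244, 0.683, 0.202] pointing down, gripper open.
Joint ranges: [-2.57, 2.57], [-0.35, 1.97], [-1.29, 1.29], [0.11, 2.56], [-1.05, 4.19], [0.11, 1.86], [-2.63, 2.63]. Speed limits (rad/s): [2.22, 2.22, 3.01, 3.01, 3.14, 3.14, 3.14].

INTERFACE

Orientations are given as [roll, pitch, yaw] about the fixed x, y, z axes, in that order (R = Rz(yaw) Ry(pitch) Rx(roll)).
In Python, from plant import sensors, read_camera, get_calibration, order, masks_of, mark_of gives the robot as it stands.
- The arm moves only by the tool step_arm, never from a script. Its argument "plan" is text: rows parted by semicolons, each of 7 numbers parted by spaces: the shift along the tool's x, y, z in mm, then the turn, a rotation vector about the tool's x, y, z in rad, then the finger opening in mm, from 0 to 93. A call has 1 to 20 rows; each row is the pose to reach, as a shift and turn from the pose commanded when the call began, along the tool's axes at that moment; what a row does not reach only later rows make up. A row lasts 1/12 s, in which the tool goes at most 41.7 mm and 7.16 degrees, less where a joint would pass 70% of its speed; a pose out of reach is approached as far as the arm can. A call with a gripper value outside its range is refused whole. The fingers move at their own pace and stop on an object; "force" is the grip in N (left out, the last holds). Time passes only in rows, so rows that repeat a pose let the fingers close. It gives the time, the measured TCP pose, the force, the opening and the grip force at its end, in the units of the state.
- sensors.get_obs(): the state, without advancing time (a new reading comes with each control period).
- read_camera(name): name is "scene" or "top"; returns the picture (400x640x3 uint8, red, green, blue); there is no depth.
- get_calibration(name): a dict with "K" (3x3 intrinsics, pixels), "k1" (the pictures are not rectified: a ray, as slopes to the right and down, at radius r is drawn at 1 + k1 r^2 times it, then the intrinsics apply), "rvec" (rotation vector, rad) and "tvec" (3), from world to camera coordinates, as OpenCV has them. Camera axes: x right, y down, z forward; pixel columns grow to the right and rows downward; lengths in m; the calibration is good to about 2 mm. A picture is of the moment at which its call begins. get_calibration takes no time and is no camera call.
- order.hand_in(): hands the job in; it is judged then, once.
Trained networks look in the newest picture that a camera, given by its name, has taken for a name from the list of things; names that differ only in an ending like _2 or _b are one class to them, and where a whole thing is asked for, a point or a joint stands for the part that bears it (a point fixed in the world has none). Each returns a list of dicts, best first, with "confidence" (0 to 1); they miss things now and then, are a little off and sometimes report something else, mostly with a low value. They report only what shows in the picture. A call takes as long as a camera call.
- masks_of(camera, label): "pixels" (400x640 bool, what is visible of it).
- mark_of(camera, label): "xyz" ([x, y, z] in m, in the coordinates of the camera as it stood for that picture, good to about 4 mm: a listed point, or the origin of a listed thing).
The state is a dict: "time": time; "joints": joint angles; "dq": joint speeds; "joint_efforts": joint torques, N m; "tool_pos": TCP position; "orientation": TCP orientation; "force": force on the tool from outside, world axes, zero at the start; "wrist_torque": the same for the moment, N m; "width": finger opening in m; "gripper_force": force on a finger pad.
Only numpy, scipy, OpenCV 4.12 (cv2) and the standard library are available. Lean on these libraries where they do the work, as an engineer would, in place of code of your own. Each camera call takes 0.05 s, during which the arm holds its last target. There are 200 camera calls.

TASK

Pick the big hex nut out of the blue parts tray, leaving the other parts in the tray, lay it flat inside the round collar on the dial of the green indexing fixture, and let go of it. Then take the black bar knob on the dial and turn it clockwise (seen from above), feeling the clicks: go to the third click stop, not past it to the fourth, and finish there still gripping the knob, with the nut in its collar. Leave the wood block, the bell and the ball dolly beside the work where they are.

Things in the scene. Friction and masses are not known exactly. Their poses are not given: they have to be found in the camera images.
- nut_big_mid (a point): centre (half-way up) of the steel hex nut, 30 mm across flats, 34 mm across corners, 14 mm high, 60 g nominal, lying flat in the tray; its x axis is square to two of the flats, z up
- tray_in (a point): centre of the inner floor of the blue tray (fixed), inside 180 x 240 mm, floor 5 mm above the worktop, rim 26 mm above the worktop
- punch_b_mid (a point): centre (half-way up) of the black steel punch, a rod 100 mm long and 10 mm thick, lying in the tray; must stay in it
- clapper_a_mid (a point): centre (half-way up) of the dark bell clapper, a 79 mm rod with an 18 mm ball at one end, lying in the tray; must stay in it
- soapstone_mid (a point): centre (half-way up) of the white soapstone stick, 70 x 12 x 5 mm, lying in the tray; must stay in it
- washer_mid (a point): centre (half-way up) of the flat steel washer, 30 mm across, 4 mm thick, 16 mm hole, lying in the tray; must stay in it
- nest (a point): centre of the nest on the dial: on the dial's top face (36 mm above the worktop), inside a dark collar of 21.5 mm inner and 25.5 mm outer radius that stands 5 mm above that face. 72 mm from the dial's axis; it turns with the dial. A red line on the dial runs out from the axis on the side opposite to the nest. Its y axis points away from the dial's axis
- knob_grip (a point): the black bar knob on the dial's axis, fixed to the dial and turning with it: 52 mm long (this point's x axis), 16 mm thick (its y axis, which points to the nest), 38 mm high, its underside 68 and its top 106 mm above the worktop. The point lies on the axis in the middle of the bar, 90 mm above the worktop, a good height to pinch it. Below it a round hub of 32 mm diameter
- dial (a joint): angle of the dial (rad), growing clockwise seen from above. It starts between 0 and 0.35 in a smooth free stretch and stays where it is left. Click stops at 0.60 (first), 0.95 (second), 1.30 (third) and 1.65 (fourth); the crests lie half-way between, the first at 0.425. About 0.1 N m takes it over a crest, then it springs on into the next stop; free, it needs 0.03 N m
- index_base: fixed round green base of the fixture, 220 mm in diameter, 22 mm high, under the 200 mm grey dial; origin on the dial's axis at the worktop. Four brass studs stand on its rim: the red line on the dial points at the first, second, third, fourth stud at the click stops; at dial angle 0 the nest lies along this body's +y axis, the red line along -y
- ball_dolly: grey steel ball dolly (62 mm ball on a foot, 87 mm tall), loose bystander, origin at its underside; leave alone
- bell_k: small copper cow bell lying on its flat side, 88 x 82 x 53 mm, loose bystander, origin at its underside; leave alone
- wood_block: hardwood block 46 x 76 x 38 mm, loose bystander, origin at its underside; leave alone
- nut_big: the same nut; origin at its underside

How it is judged:
On the way, in this order (a step that is already met when the one before it is completed fails the run):
1. the nut lies in the collar, let go, the dial still before its first stop (horizontal distance between nut_big_mid and nest below 0.008 m and z of nut_big_mid in the frame of nest below 0.01 m and angle between nut_big_mid's own z axis and vertical below 0.15 rad and value of joint dial below 0.42 rad and contact force between the fingers and nut_big below 0.1 N), for 0.2 s.
2. turned by the knob to the first stop (value of joint dial between 0.45 and 0.75 rad and contact force between the fingers and knob_bar above 1.5 N), for 0.02 s.
3. turned by the knob to the second stop (value of joint dial between 0.8 and 1.1 rad and contact force between the fingers and knob_bar above 1.5 N), for 0.02 s.
At the end, for the whole second after the job is handed in: the dial rests at the third stop (1.30 rad, within 0.07), the fingers still grip the knob (more than 1.5 N), and the nut lies flat in the collar, within 8 mm of its centre (horizontal distance between nut_big_mid and nest below 0.008 m and z of nut_big_mid in the frame of nest below 0.01 m and angle between nut_big_mid's own z axis and vertical below 0.15 rad and value of joint dial between 1.23 and 1.37 rad and contact force between the fingers and knob_bar above 1.5 N and velocity of joint dial between -0.1 and 0.1 rad/s); the arm keeps its last pose, push and grip.
It fails at once if the dial runs past the third stop to the fourth (value of joint dial above 1.5 rad).
It fails at once if another part is taken out of the tray (height (world z) of any of punch_b_mid, clapper_a_mid, soapstone_mid, washer_mid above 0.06 m or horizontal distance between any of punch_b_mid, clapper_a_mid, soapstone_mid, washer_mid and tray_in above 0.17 m).
It fails at once if a bystander is pushed (more than 30 mm) (distance of any of ball_dolly, bell_k, wood_block from where it was at the start of the episode above 0.03 m).
It also fails if it takes over 54 s, if anything falls off the work surface, if the arm or the gripper's body presses on something with over 40 N, if the wrist force passes 120 N, or if a joint passes its speed limit or range.

## Working session

There is one attempt and no reset: what is moved stays moved. The work goes in short steps, Python scripts to look and compute and a tool call to move; the robot and the scene stay as the last step left them, time stands still between calls to the robot, and variables do not carry over. Pictures are saved under pics/ and viewed, at most 10 in all, crops included, and the job is handed in when it is done.

Besides the shell and the picture viewer there is one more tool, called after "Call:" as name(argument=value, ...), one argument or row to a line, values as JSON. step_arm: Moves the arm, as the interface text tells. Its arguments: {"type":"object","properties":{"plan":{"type":"string"},"force":{"type":"number"}},"required":["plan"]}

```bash
mkdir -p pics; ls; cat > h.py <<'E'
import numpy as np, cv2
from plant import sensors, read_camera, get_calibration, order, masks_of, mark_of
from scipy.spatial.transform import Rotation as R
def snap(cam,fn=None):
    im=read_camera(cam)
    if fn: cv2.imwrite('pics/'+fn,im[:,:,::-1])
    return im
def world(cam,xyz):
    c=get_calibration(cam); Rm=cv2.Rodrigues(np.array(c['rvec'],float))[0]
    return Rm.T@(np.array(xyz)-np.array(c['tvec']).ravel())
def ray(cam,uv,z):
    c=get_calibration(cam);K=np.array(c['K']);Rm=cv2.Rodrigues(np.array(c['rvec'],float))[0];t=np.array(c['tvec']).ravel()
    k=float(np.ravel(c['k1'])[0])
    p=cv2.undistortPoints(np.array([[uv]],float),K,np.array([k,0,0,0.])).ravel()
    d=Rm.T@np.array([p[0],p[1],1]); o=-Rm.T@t
    return o+d*(z-o[2])/d[2]
def proj(cam,P):
    c=get_calibration(cam)
    return cv2.projectPoints(np.array(P,float).reshape(-1,3),np.array(c['rvec'],float),np.array(c['tvec'],float),np.array(c['K']),np.array([float(np.ravel(c['k1'])[0]),0,0,0.]))[0].reshape(-1,2)
def cen(cam,label,z):
    r=masks_of(cam,label)
    out=[]
    for q in r[:2]:
        v,u=np.nonzero(q['pixels'])
        out.append((round(q['confidence'],2),len(u),u.mean().round(1),v.mean().round(1),ray(cam,(u.mean(),v.mean()),z).round(4)))
    return out
E
python3 - <<'E'
from h import *
for c in('top','scene'):
    snap(c,c+'0.png')
    for l in('nut_big_mid','nest','knob_grip','index_base','tray_in','wood_block','bell_k','ball_dolly','washer_mid','punch_b_mid','clapper_a_mid','soapstone_mid'):
        print(c,l,[(round(q['confidence'],2),world(c,q['xyz']).round(3)) for q in mark_of(c,l)[:2]])
o=sensors.get_obs();print(o)
E
```

```text
pics
top nut_big_mid [(0.46, array([0.546, 0.258, 0.013]))]
top nest [(0.59, array([ 0.509, -0.111,  0.038]))]
top knob_grip [(0.87, array([ 0.511, -0.188,  0.088])), (0.7, array([0.618, 0.243, 0.007]))]
top index_base [(0.65, array([ 0.507, -0.185,  0.   ]))]
top tray_in [(0.92, array([0.576, 0.187, 0.004]))]
top wood_block [(0.71, array([ 0.648,  0.009, -0.002]))]
top bell_k [(0.62, array([0.546, 0.255, 0.013])), (0.6, array([ 0.532, -0.407, -0.   ]))]
top ball_dolly [(0.89, array([ 0.449, -0.388, -0.003]))]
top washer_mid [(0.36, array([0.58 , 0.196, 0.005])), (0.34, array([ 0.534, -0.406,  0.002]))]
top punch_b_mid [(0.39, array([0.62 , 0.243, 0.007]))]
top clapper_a_mid [(0.47, array([0.538, 0.137, 0.009]))]
top soapstone_mid [(0.56, array([0.612, 0.132, 0.006]))]
scene nut_big_mid [(0.46, array([0.544, 0.255, 0.01 ]))]
scene nest [(0.68, array([ 0.51 , -0.113,  0.035]))]
scene knob_grip [(0.7, array([ 0.508, -0.185,  0.091]))]
scene index_base [(0.78, array([ 0.509, -0.184, -0.002]))]
scene tray_in [(0.64, array([0.574, 0.196, 0.001])), (0.56, array([ 0.45 , -0.386,  0.002]))]

[... 467 characters left out ...]
rray([-1.30473821,  0.59929778, -0.00250004,  1.59941325,  0.00180238,
        0.9429096 , -0.07977896]), 'dq': array([ 7.19371832e-04, -7.39192146e-04, -1.59377137e-04,  8.77983140e-04,
        4.66130334e-04, -7.29427101e-05, -3.84742978e-04]), 'joint_efforts': array([ 7.24539132e-05, -7.64821744e+01,  1.49653707e+00, -2.52701926e+01,
       -5.23471402e-02,  1.06768019e-02,  3.86436432e-05]), 'tool_pos': array([0.24366781, 0.68281308, 0.2023146 ]), 'orientation': array([-3.14157080e+00,  5.03059298e-05,  2.79887876e+00]), 'force': array([0.57870985, 0.1630372 , 0.83372874]), 'wrist_torque': array([ 0.01554694, -0.00188282,  0.01741083]), 'gripper_force': 0.0, 'width': 0.09299833668723848}
```

View pics/top0.png

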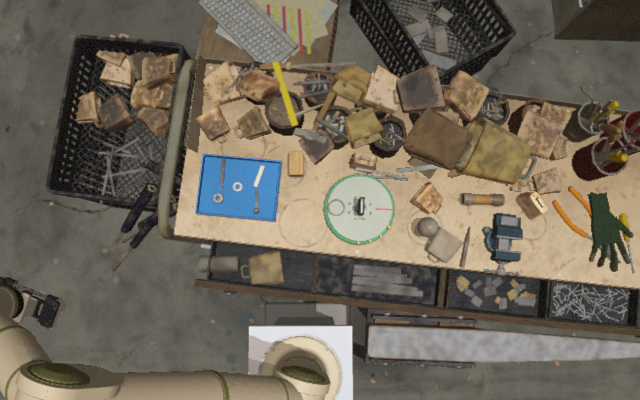

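View pics/scene0.png

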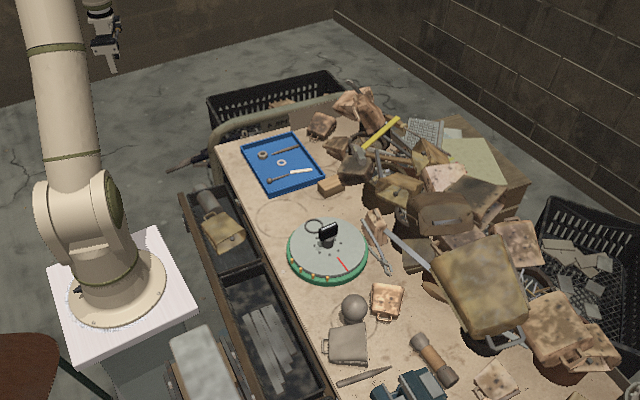

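```bash
python3 - <<'E'
from h import *
a=cv2.imread('pics/top0.png'); b=cv2.imread('pics/scene0.png')
f=lambda im,u,v,s,k:cv2.resize(im[v-s:v+s,u-s:u+s],None,fx=k,fy=k,interpolation=cv2.INTER_CUBIC)
cv2.imwrite('pics/c1.png',np.hstack([f(a,222,190,20,10),f(b,265,155,20,10)]))
cv2.imwrite('pics/c2.png',np.hstack([f(a,358,208,40,5),f(b,328,248,40,5)]))
for c in('top','scene'):
    read_camera(c)
    for l,z in(('nut_big_mid',.012),('nest',.036)): print(c,l,cen(c,l,z))
    print(c,'nut proj',proj(c,[.545,.256,.012]),'nest',proj(c,[.509,-.112,.038]),'axis',proj(c,[.509,-.185,.036]))
E
```

```text
top nut_big_mid [(0.52, 45, np.float64(217.9), np.float64(197.9), array([0.5422, 0.2548, 0.012 ]))]
top nest [(0.64, 3363, np.float64(359.0), np.float64(208.3), array([ 0.5058, -0.1835,  0.036 ])), (0.6, 666, np.float64(427.6), np.float64(197.9), array([ 0.5373, -0.396 ,  0.036 ]))]
top nut proj [[217.55733383 197.04020066]] nest [[335.69757286 207.27569211]] axis [[359.502481   207.27297045]]
scene nut_big_mid [(0.46, 62, np.float64(262.1), np.float64(154.5), array([0.5444, 0.2575, 0.012 ]))]
scene nest [(0.73, 634, np.float64(353.4), np.float64(308.3), array([ 0.4541, -0.3801,  0.036 ])), (0.64, 3683, np.float64(326.8), np.float64(246.6), array([ 0.5027, -0.1909,  0.036 ]))]
scene nut proj [[262.51948122 154.73902749]] nest [[312.98143731 225.96871726]] axis [[327.6180132  244.14898886]]
```

View pics/c1.png

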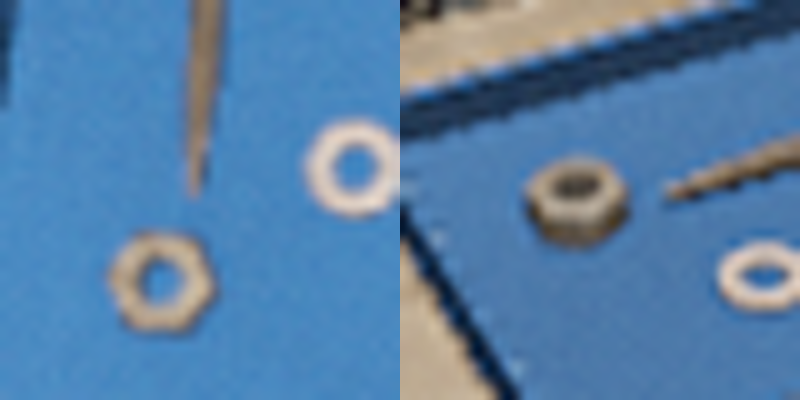

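View pics/c2.png

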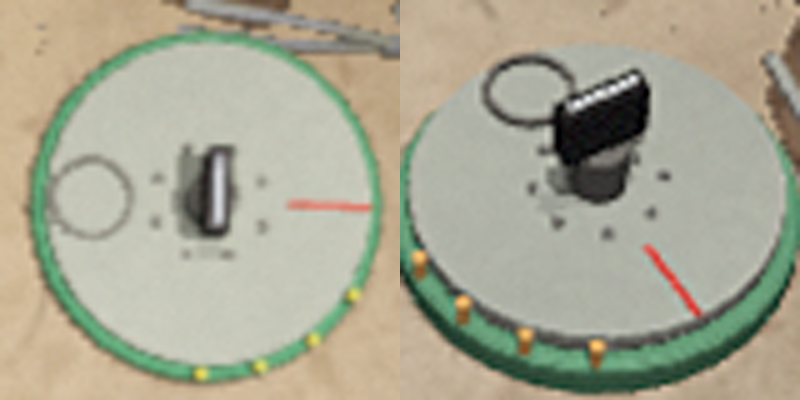

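```bash
cat >> h.py <<'E'
def go(p,ydeg):
    "tool-frame shift (mm) and turn (rad) to TCP p, tool down, closing line at ydeg from world x (mod 180)"
    o=sensors.get_obs(); R0=R.from_euler('xyz',o['orientation'])
    best=None
    for k in(-180,0,180):
        yaw=np.radians(ydeg+90+k)
        rv=(R0.inv()*R.from_euler('xyz',[np.pi,0,yaw])).as_rotvec()
        if best is None or np.linalg.norm(rv)<np.linalg.norm(best): best=rv
    d=R0.inv().apply(np.array(p)-o['tool_pos'])*1000
    print('t',o['time'],'pos',o['tool_pos'].round(4),'ori',o['orientation'].round(3),'shift',d.round(1),'turn',best.round(4),'rows>=',max(np.linalg.norm(d)/41.7,np.degrees(np.linalg.norm(best))/7.16).round(1))
E
python3 - <<'E'
from h import *
print('nut',ray('top',(218.1,198.3),.019),ray('scene',(262.1,154.5),.012))
print('nest',ray('top',(336.2,207.6),.041),ray('scene',(314,226),.041))
print('knobtop',ray('top',(318+43.6,168+38),.106),ray('scene',(288+41.5+0,208+17.5),.106))
print('red',ray('top',(318+57.6,168+41),.036),ray('top',(318+74.4,168+41.6),.036))
print('dialc',ray('top',(318+41.4,168+41.2),.03))
for s in((353,295),(314,340),(261,366),(201,374)): print('stud',ray('top',(318+s[0]/5,168+s[1]/5),.036))
go([.544,.256,.15],58.5); go([.544,.256,.032],58.5)
E
```

```text
nut [0.54013646 0.25278693 0.019     ] [0.54439686 0.25778383 0.012     ]
nest [ 0.50767623 -0.11342207  0.041     ] [ 0.50986163 -0.11579112  0.041     ]
knobtop [ 0.50516508 -0.18541037  0.106     ] [ 0.51299539 -0.18355512  0.106     ]
red [ 0.50352226 -0.23433299  0.036     ] [ 0.50149954 -0.2859768   0.036     ]
dialc [ 0.50369293 -0.18510556  0.03      ]
stud [ 0.44813579 -0.27327579  0.036     ]
stud [ 0.4207858 -0.2489285  0.036    ]
stud [ 0.40512814 -0.21634277  0.036     ]
stud [ 0.40044112 -0.17974041  0.036     ]
t 1.6 pos [0.2437 0.6828 0.2023] ori [3.142 0.    2.799] shift [-426.3 -301.    52.3] turn [1.00e-04 1.00e-04 2.07e-01] rows>= 12.6
t 1.6 pos [0.2437 0.6828 0.2023] ori [3.142 0.    2.799] shift [-426.3 -301.1  170.3] turn [1.00e-04 1.00e-04 2.07e-01] rows>= 13.2
```

Call:
step_arm(
  plan="-30 -21 4 0 0 0.02 55;-65 -46 8 0 0 0.04 55;-104 -73 12 0 0 0.06 55;-143 -101 16 0 0 0.08 55;-180 -127 20 0 0 0.1 55;-215 -152 26 0 0 0.12 55;-250 -177 32 0 0 0.14 55;-285 -202 38 0 0 0.16 55;-320 -226 44 0 0 0.18 55;-355 -251 50 0 0 0.2 55;-390 -276 52 0 0 0.207 55;-415 -294 52 0 0 0.207 55;-427 -301 52 0 0 0.207 55;-427 -301 52 0 0 0.207 55;-427 -301 52 0 0 0.207 55",
  force=20,
)

```text
time: 2.85
tool_pos: [0.546, 0.2537, 0.1504]
orientation: [-3.142, 0.001, 2.587]
force: [-0.3, 0.4, 0.4]
width: 0.0555
gripper_force: 0.0
```

```bash
python3 - <<'E'
from h import *
go([.543,.2555,.031],58.5)
o=sensors.get_obs();p=o['tool_pos'].copy();p[2]-=.019
a=snap('top');b=snap('scene')
f=lambda im,u,v,s,k:cv2.resize(im[v-s:v+s,u-s:u+s],None,fx=k,fy=k,interpolation=cv2.INTER_CUBIC)
cv2.imwrite('pics/c3.png',np.hstack([f(a,222,190,50,4),f(b,265,140,50,4)])[:,:,::-1])
print(proj('top',p),proj('scene',p),o['width'])
E
```

```text
t 2.85 pos [0.546  0.2537 0.1504] ori [-3.142e+00  1.000e-03  2.587e+00] shift [  3.6   0.  119.4] turn [-0.0001  0.0006 -0.0044] rows>= 2.9
[[210.13172553 191.42652975]] [[260.62146405 125.05902609]] 0.0555323119039801
```

View pics/c3.png

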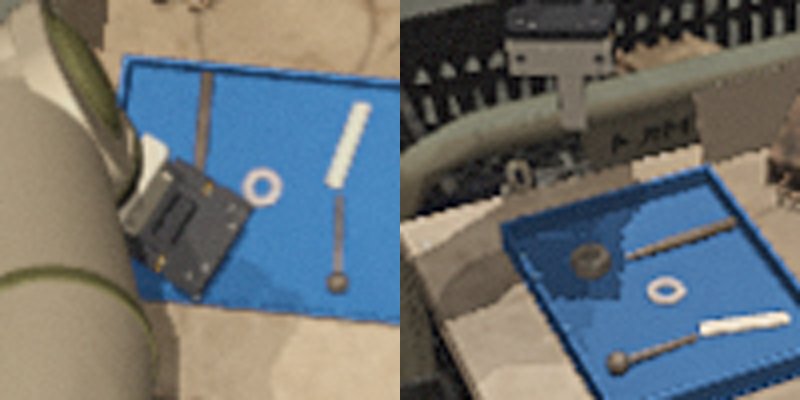

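Call:
step_arm(
  plan="2 0 30 0 0 0 55;3 0 60 0 0 0 55;3 0 85 0 0 0 55;3 0 105 0 0 0 55;3 0 114 0 0 0 55;3 0 119 0 0 0 55;3 0 119 0 0 0 55;3 0 119 0 0 0 25;3 0 119 0 0 0 25;3 0 119 0 0 0 25;3 0 119 0 0 0 25;3 0 119 0 0 0 25;3 0 119 0 0 0 25;3 0 119 0 0 0 25",
  force=20,
)

```text
time: 4.12
tool_pos: [0.5423, 0.2574, 0.0316]
orientation: [3.141, 0.0, 2.592]
force: [-0.6, 0.5, 1.3]
width: 0.0248
gripper_force: 0.0
```

```bash
python3 - <<'E'
from h import *
b=snap('scene')
f=lambda im,u,v,s,k:cv2.resize(im[v-s:v+s,u-s:u+s],None,fx=k,fy=k,interpolation=cv2.INTER_CUBIC)
cv2.imwrite('pics/c4.png',f(b,265,150,30,10)[:,:,::-1])
print(cen('scene','nut_big_mid',.012),[(q['confidence'],world('scene',q['xyz'])) for q in mark_of('scene','nut_big_mid')])
p=sensors.get_obs()['tool_pos']-[0,0,.019]
print(proj('scene',p))
E
```

```text
[(0.65, 71, np.float64(262.2), np.float64(154.5), array([0.5447, 0.2578, 0.012 ]))] [(0.61, array([0.54521831, 0.25646944, 0.00971872]))]
[[261.53325852 154.72326639]]
```

View pics/c4.png

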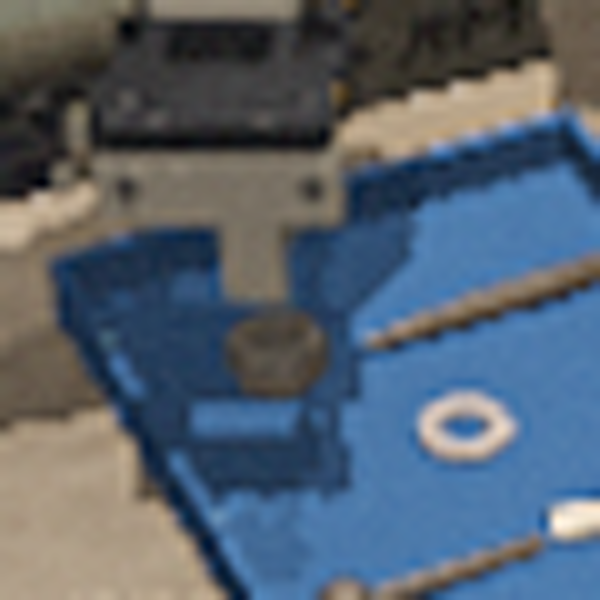

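```bash
python3 - <<'E'
from h import *
o=sensors.get_obs();p=o['tool_pos'];d=np.array([np.cos(np.radians(58.5)),np.sin(np.radians(58.5)),0])
c=get_calibration('scene');print('cam',-cv2.Rodrigues(np.array(c['rvec'],float))[0].T@np.array(c['tvec']).ravel())
for s in(-.03,-.0124,.0124,.03):
  for z in(.0126,.02,.03,.04): 
    q=p+s*d;q[2]=z;print(s,z,proj('scene',q).round(1))
print(o['joints'],o['orientation'])
E
```

```text
cam [ 0.0495985  -0.83291967  0.99813684]
-0.03 0.0126 [[260.9 160.7]]
-0.03 0.02 [[260.7 158.9]]
-0.03 0.03 [[260.5 156.5]]
-0.03 0.04 [[260.3 154.1]]
-0.0124 0.0126 [[261.3 157.1]]
-0.0124 0.02 [[261.1 155.4]]
-0.0124 0.03 [[260.9 153. ]]
-0.0124 0.04 [[260.7 150.5]]
0.0124 0.0126 [[261.8 152.2]]
0.0124 0.02 [[261.6 150.5]]
0.0124 0.03 [[261.4 148.1]]
0.0124 0.04 [[261.2 145.6]]
0.03 0.0126 [[262.2 148.8]]
0.03 0.02 [[262.  147.1]]
0.03 0.03 [[261.8 144.7]]
0.03 0.04 [[261.6 142.3]]
[-0.55142496  0.68128036  0.02047838  2.01710047 -0.03000811  0.44349558
  0.51257613] [-3.14157668e+00  1.60012569e-05  2.59178297e+00]
```

Call:
step_arm(
  plan="0 0 0 0 0 0 55;0 0 0 0 0 0 55;0 0 0 0 0 0 55;0 0 0 0 0 0 55;0 0 2 0 0 0 55;0 0 4 0 0 0 55;0 0 6 0 0 0 55;0 0 6 0 0 0 55",
)

```text
time: 4.93
tool_pos: [0.5419, 0.2573, 0.0248]
orientation: [-3.141, -0.0, 2.592]
force: [-0.1, -0.0, -0.1]
width: 0.0549
gripper_force: 0.0
```

```bash
python3 - <<'E'
from h import *
b=snap('scene')
f=lambda im,u,v,s,k:cv2.resize(im[v-s:v+s,u-s:u+s],None,fx=k,fy=k,interpolation=cv2.INTER_CUBIC)
cv2.imwrite('pics/c5.png',f(b,265,145,30,10)[:,:,::-1])
E
```

```text
(no output)
```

View pics/c5.png

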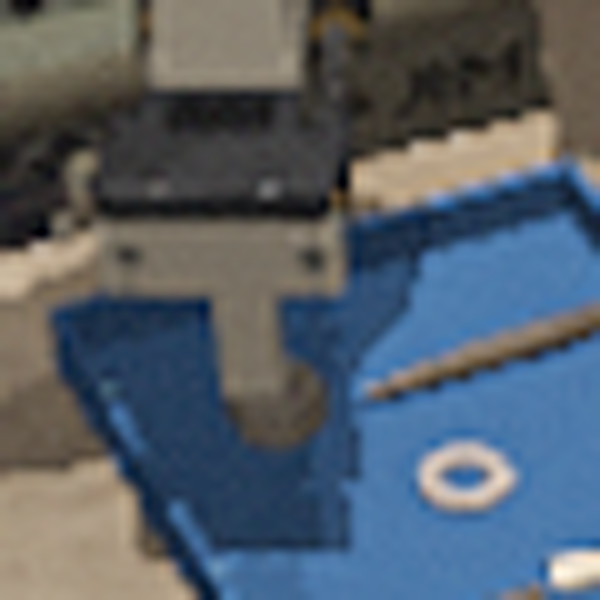

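```bash
python3 - <<'E'
from h import *
d=np.array([np.cos(np.radians(58.5)),np.sin(np.radians(58.5)),0])
e=np.array([d[1],-d[0],0])
P=np.array([.546,.2537,.1504])
for h in(.065,.1,.14,.19):
  print(h,[proj('top',P-.094*d+s*e+[0,0,h]).round(1)[0] for s in(0,.0375,-.0375)],[proj('scene',P-.094*d+s*e+[0,0,h]).round(1)[0] for s in(.0375,-.0375)])
c=get_calibration('top');print('cam',-cv2.Rodrigues(np.array(c['rvec'],float))[0].T@np.array(c['tvec']).ravel(),c)
print(get_calibration('scene'))
E
```

```text
0.065 [array([232.4, 205. ]), array([239.8, 193.2]), array([225. , 216.8])] [array([269.5, 120.6]), array([242.8, 120.5])]
0.1 [array([230.2, 203.5]), array([237.8, 191.4]), array([222.5, 215.6])] [array([268.9, 110.2]), array([241.6, 110.1])]
0.14 [array([227.4, 201.7]), array([235.3, 189.3]), array([219.6, 214.1])] [array([268. ,  97.8]), array([240.2,  97.7])]
0.19 [array([223.8, 199.3]), array([231.9, 186.4]), array([215.6, 212.2])] [array([267. ,  81.5]), array([238.3,  81.3])]
cam [ 0.3445846  -0.05933558  1.55886193] {'K': array([[500.63843397,   0.        , 320.85519781],
       [  0.        , 500.63843397, 201.31676563],
       [  0.        ,   0.        ,   1.        ]]), 'k1': -0.09852011330709255, 'rvec': array([ 2.15841437, -2.16526183,  0.13453759]), 'tvec': array([-0.06505945,  0.52842722,  1.50626748])}
{'K': array([[471.67930024,   0.        , 319.80531406],
       [  0.        , 471.67930024, 199.86481833],
       [  0.        ,   0.        ,   1.        ]]), 'k1': -0.046935118269223496, 'rvec': array([ 2.2864252 , -0.6558178 ,  0.29713365]), 'tvec': array([-0.5087617 ,  0.21777543,  1.17738173])}
```

Call:
step_arm(
  plan="0 0 1 0 0 0 55;0 0 2 0 0 0 55;0 0 3 0 0 0 55;0 0 4 0 0 0 55;0 0 4 0 0 0 55",
)

```text
time: 5.4
tool_pos: [0.5421, 0.2573, 0.0211]
orientation: [-3.141, -0.0, 2.592]
force: [-0.2, -0.3, -0.7]
width: 0.0549
gripper_force: 0.0
```

Call:
step_arm(
  plan="0 0 2 0 0 0 55;0 0 4 0 0 0 55;0 0 6 0 0 0 55;0 0 8 0 0 0 55;0 0 8 0 0 0 55",
)

```text
time: 5.82
tool_pos: [0.5419, 0.2573, 0.0129]
orientation: [-3.141, -0.0, 2.592]
force: [0.8, -0.5, -0.1]
width: 0.0553
gripper_force: 0.0
```

```bash
python3 - <<'E'
from h import *
o=sensors.get_obs();print(o['joints'],o['tool_pos'],o['force'],o['joint_efforts'])
b=snap('scene')
f=lambda im,u,v,s,k:cv2.resize(im[v-s:v+s,u-s:u+s],None,fx=k,fy=k,interpolation=cv2.INTER_CUBIC)
cv2.imwrite('pics/c6.png',f(b,265,145,30,10)[:,:,::-1])
E
```

```text
[-0.55011306  0.71015935  0.01843585  2.02377821 -0.03023453  0.40848475
  0.51270343] [0.54191706 0.25728732 0.01285489] [ 0.81388448 -0.4881085  -0.07691867] [ 3.47841647e-02 -7.15179992e+01  2.15078250e+00 -1.23945978e+01
 -1.74271571e-02 -2.45893921e-02 -6.18631452e-05]
```

View pics/c6.png

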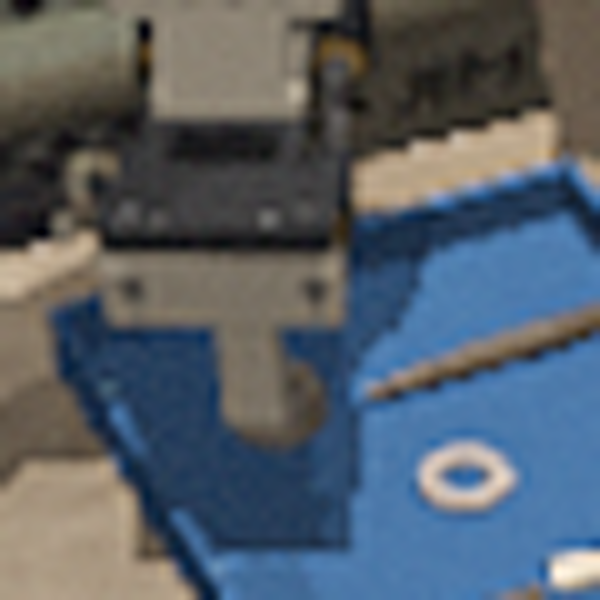

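Call:
step_arm(
  plan="0 0 2 0 0 0 55;0 0 4 0 0 0 55;0 0 6 0 0 0 55;0 0 8 0 0 0 55;0 0 8 0 0 0 55",
)

```text
time: 6.28
tool_pos: [0.5419, 0.2573, 0.0049]
orientation: [-3.141, -0.0, 2.592]
force: [0.2, 0.4, 0.4]
width: 0.0552
gripper_force: 0.0
```

Call:
step_arm(
  plan="0 0 1 0 0 0 55;0 0 2 0 0 0 55;0 0 3 0 0 0 55;0 0 4 0 0 0 55;0 0 5 0 0 0 55;0 0 5 0 0 0 55",
)

```text
time: 6.78
tool_pos: [0.5421, 0.2574, 0.0001]
orientation: [-3.141, -0.0, 2.592]
force: [-0.5, 0.3, 0.3]
width: 0.055
gripper_force: 0.0
```

Call:
step_arm(
  plan="0 0 1 0 0 0 55;0 0 2 0 0 0 55;0 0 3 0 0 0 55;0 0 4 0 0 0 55;0 0 4 0 0 0 55",
)

```text
time: 7.2
tool_pos: [0.5421, 0.2573, -0.0039]
orientation: [-3.141, -0.0, 2.592]
force: [-1.1, -0.3, -0.6]
width: 0.0548
gripper_force: 0.0
```

```bash
python3 - <<'E'
from h import *
b=snap('scene')
# finger lower end in column u~260 : dump greyness (blue-red) along column
print([(v,b[v,258:263].mean(0).astype(int).tolist()) for v in range(150,168)])
E
```

```text
[(150, [121, 113, 101]), (151, [120, 111, 97]), (152, [120, 111, 98]), (153, [118, 109, 95]), (154, [119, 111, 97]), (155, [122, 113, 99]), (156, [120, 111, 98]), (157, [120, 112, 98]), (158, [119, 111, 97]), (159, [119, 111, 97]), (160, [124, 115, 98]), (161, [99, 95, 92]), (162, [51, 66, 88]), (163, [31, 58, 88]), (164, [36, 59, 88]), (165, [36, 60, 88]), (166, [38, 60, 88]), (167, [35, 60, 88])]
```

Call:
step_arm(
  plan="0 0 1 0 0 0 55;0 0 2 0 0 0 55;0 0 3 0 0 0 55;0 0 3 0 0 0 55",
)

```text
time: 7.58
tool_pos: [0.542, 0.2573, -0.0069]
orientation: [-3.141, -0.0, 2.592]
force: [0.0, -0.1, -1.2]
width: 0.0548
gripper_force: 0.0
```

Call:
step_arm(
  plan="0 0 0 0 0 0 25;0 0 0 0 0 0 25;0 0 0 0 0 0 25;0 0 0 0 0 0 25;0 0 0 0 0 0 25;0 0 0 0 0 0 25",
  force=10,
)

```text
time: 8.08
tool_pos: [0.5422, 0.2574, -0.0066]
orientation: [3.142, 0.0, 2.592]
force: [0.6, -0.2, 0.2]
width: 0.0298
gripper_force: 9.9
```

Call:
step_arm(
  plan="0 0 0 0 0 0 25;0 0 0 0 0 0 25;0 0 -5 0 0 0 25;0 0 -15 0 0 0 25;0 0 -35 0 0 0 25;0 0 -60 0 0 0 25;0 0 -85 0 0 0 25;0 0 -105 0 0 0 25;0 0 -110 0 0 0 25;0 0 -110 0 0 0 25",
  force=25,
)

```text
time: 8.92
tool_pos: [0.543, 0.2578, 0.1055]
orientation: [3.138, 0.002, 2.592]
force: [-0.2, 0.5, -1.1]
width: 0.0293
gripper_force: 24.8
```

```bash
python3 - <<'E'
from h import *
o=sensors.get_obs();print(o['width'],o['gripper_force'],o['force'])
go([.509,-.1135,.105],58.5)
snap('scene')
print('scene',cen('scene','nut_big_mid',.1),[(q['confidence'],world('scene',q['xyz'])) for q in mark_of('scene','nut_big_mid')])
for s in (0,-.015,-.0325): 
  d=np.array([np.cos(np.radians(58.5)),np.sin(np.radians(58.5)),0]);print(s,proj('scene',o['tool_pos']+s*d))
E
```

```text
0.029331968590590545 24.7778030927293 [-0.22607882  0.5120895  -1.09301353]
t 8.9167 pos [0.543  0.2578 0.1055] ori [3.138e+00 2.000e-03 2.592e+00] shift [-1.651e+02 -3.343e+02 -3.000e-01] turn [ 0.0032  0.0017 -0.0001] rows>= 8.9
scene [] [(0.58, array([0.54138279, 0.25429722, 0.11924036])), (0.17, array([0.54321149, 0.25378579, 0.11333407]))]
0 [[259.72393602 131.44990979]]
-0.015 [[259.3657072 134.3884885]]
-0.0325 [[258.94136441 137.87212227]]
```

Call:
step_arm(
  plan="-7 -14 0 0 0 0 25;-20 -42 0 0 0 0 25;-36 -74 0 0 0 0 25;-53 -107 0 0 0 0 25;-69 -140 0 0 0 0 25;-85 -173 0 0 0 0 25;-102 -206 0 0 0 0 25;-118 -239 0 0 0 0 25;-134 -272 0 0 0 0 25;-148 -300 0 0 0 0 25;-158 -320 0 0 0 0 25;-165 -334 0 0 0 0 25;-165 -334 0 0 0 0 25;-165 -334 0 0 0 0 25",
)

```text
time: 10.23
tool_pos: [0.507, -0.115, 0.1025]
orientation: [-3.141, -0.002, 2.589]
force: [-0.6, 0.7, -0.2]
width: 0.0289
gripper_force: 24.8
```

```bash
python3 - <<'E'
from h import *
o=sensors.get_obs();print(o['width'],o['gripper_force'],o['force'])
go([.509,-.1135,.06],58.5)
im=[]
for c in('scene','top'):
  b=snap(c);im.append(b)
  for l in('nut_big_mid','nest','knob_grip','index_base'):
    print(c,l,[(round(q['confidence'],2),world(c,q['xyz']).round(4)) for q in mark_of(c,l)[:2]])
f=lambda im,u,v,s,k:cv2.resize(im[v-s:v+s,u-s:u+s],None,fx=k,fy=k,interpolation=cv2.INTER_CUBIC)
cv2.imwrite('pics/c7.png',np.hstack([f(im[0],318,215,40,5),f(im[1],338,205,40,5)])[:,:,::-1])
E
```

```text
0.02892854063321564 24.777700929553248 [-0.55817402  0.65514802 -0.19364946]
t 10.2333 pos [ 0.507  -0.115   0.1025] ori [-3.141e+00 -2.000e-03  2.589e+00] shift [-1.   2.3 42.5] turn [-0.0009 -0.0016 -0.0028] rows>= 1.0
scene nut_big_mid []
scene nest [(0.79, array([ 0.5102, -0.1122,  0.0358]))]
scene knob_grip [(0.84, array([ 0.5113, -0.1838,  0.0909])), (0.33, array([ 0.4492, -0.3852, -0.0007]))]
scene index_base [(0.6, array([ 0.5088, -0.1845, -0.0007]))]
top nut_big_mid []
top nest []
top knob_grip [(0.6, array([ 0.5079, -0.1875,  0.0901]))]
top index_base [(0.64, array([ 0.5068, -0.1859, -0.0027]))]
```

View pics/c7.png

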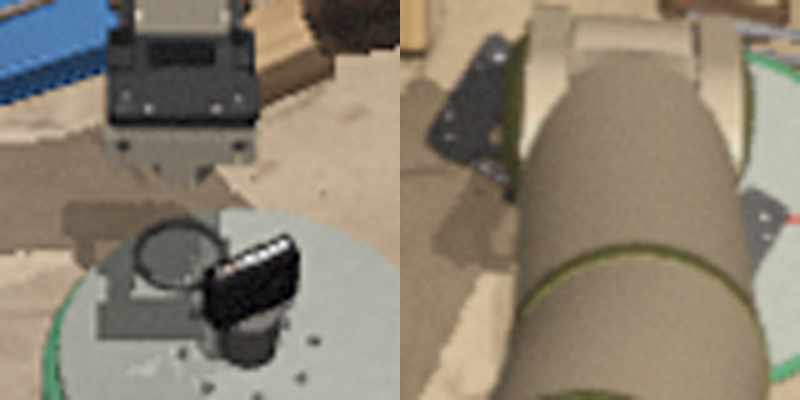

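```bash
python3 - <<'E'
from h import *
o=sensors.get_obs();print(o['time'],o['width'],o['gripper_force'],np.abs(o['dq']).max())
go([.508,-.1125,.06],58.5)
E
```

```text
10.7333 0.02939132441778705 24.777826537610963 0.0033203603909652264
t 10.7333 pos [ 0.5084 -0.1132  0.1034] ori [3.142 0.    2.593] shift [ 0.7  0.4 43.4] turn [0.0001 0.0001 0.0008] rows>= 1.0
```

Call:
step_arm(
  plan="1 0 10 0 0 0 25;1 0 25 0 0 0 25;1 0 42 0 0 0 25;1 0 56 0 0 0 25;1 0 65 0 0 0 25;1 0 69 0 0 0 25;1 0 71 0 0 0 25;1 0 71 0 0 0 25;1 0 71 0 0 0 25",
)

```text
time: 11.48
tool_pos: [0.5077, -0.1132, 0.0327]
orientation: [3.141, 0.001, 2.592]
force: [0.0, -0.1, -0.5]
width: 0.0293
gripper_force: 24.8
```

```bash
python3 - <<'E'
from h import *
snap('scene')
for l in('nut_big_mid','nest'):
    print(l,[(round(q['confidence'],2),world('scene',q['xyz']).round(4)) for q in mark_of('scene',l)[:2]])
o=sensors.get_obs();print(o['tool_pos'],o['force'],o['width'])
E
```

```text
nut_big_mid []
nest [(0.77, array([ 0.5108, -0.114 ,  0.0323])), (0.3, array([0.5847, 0.1984, 0.0082]))]
[ 0.50781659 -0.11317332  0.03294366] [0.18268629 0.12091211 0.74214374] 0.02936276202412479
```

Call:
step_arm(
  plan="0 0 1 0 0 0 25;0 0 2 0 0 0 25;0 0 3 0 0 0 25;0 0 4 0 0 0 25;0 0 5 0 0 0 25;0 0 5 0 0 0 25;0 0 5 0 0 0 25",
)

```text
time: 12.22
tool_pos: [0.5074, -0.1131, 0.0272]
orientation: [-3.141, -0.0, 2.592]
force: [-0.3, 0.3, -0.1]
width: 0.0292
gripper_force: 24.8
```

Call:
step_arm(
  plan="0 0 1 0 0 0 25;0 0 2 0 0 0 25;0 0 3 0 0 0 25;0 0 3 0 0 0 25;0 0 3 0 0 0 25",
)

```text
time: 12.63
tool_pos: [0.5079, -0.113, 0.0248]
orientation: [3.141, 0.001, 2.592]
force: [0.1, 1.2, 8.0]
width: 0.029
gripper_force: 29.2
```

Call:
step_arm(
  plan="0 0 2 0 0 0 33;0 0 2 0 0 0 36;0 0 2 0 0 0 40;0 0 2 0 0 0 46;0 0 2 0 0 0 50;0 0 2 0 0 0 50;0 0 -5 0 0 0 50;0 0 -20 0 0 0 50;0 0 -50 0 0 0 50;0 0 -85 0 0 0 60;0 0 -105 0 0 0 60;0 0 -110 0 0 0 60;0 0 -110 0 0 0 60",
  force=25,
)

```text
time: 13.72
tool_pos: [0.5084, -0.1133, 0.1358]
orientation: [3.14, 0.003, 2.592]
force: [0.6, -0.6, -0.7]
width: 0.0599
gripper_force: 0.0
```

```bash
python3 - <<'E'
from h import *
im=[]
for c in('scene','top'):
  b=snap(c);im.append(b)
  for l in('nut_big_mid','nest','knob_grip'):
    print(c,l,[(round(q['confidence'],2),world(c,q['xyz']).round(4)) for q in mark_of(c,l)[:2]])
f=lambda im,u,v,s,k:cv2.resize(im[v-s:v+s,u-s:u+s],None,fx=k,fy=k,interpolation=cv2.INTER_CUBIC)
cv2.imwrite('pics/c8.png',f(im[0],322,240,40,10)[100:700])
go([.5085,-.185,.15],90)
E
python3 -c "
import cv2;a=cv2.imread('pics/c8.png');cv2.imwrite('pics/c8.png',a[:,:,::-1])"
```

```text
scene nut_big_mid [(0.47, array([ 0.5044, -0.116 ,  0.0421]))]
scene nest [(0.64, array([ 0.5056, -0.1127,  0.0351]))]
scene knob_grip [(0.77, array([ 0.5104, -0.1827,  0.0861]))]
top nut_big_mid []
top nest []
top knob_grip [(0.59, array([ 0.5088, -0.1885,  0.0902]))]
t 14.1167 pos [ 0.507  -0.113   0.1334] ori [-3.141e+00 -1.000e-03  2.592e+00] shift [-38.8 -60.6 -16.6] turn [-2.000e-04 -1.600e-03 -5.497e-01] rows>= 4.4
```

View pics/c8.png

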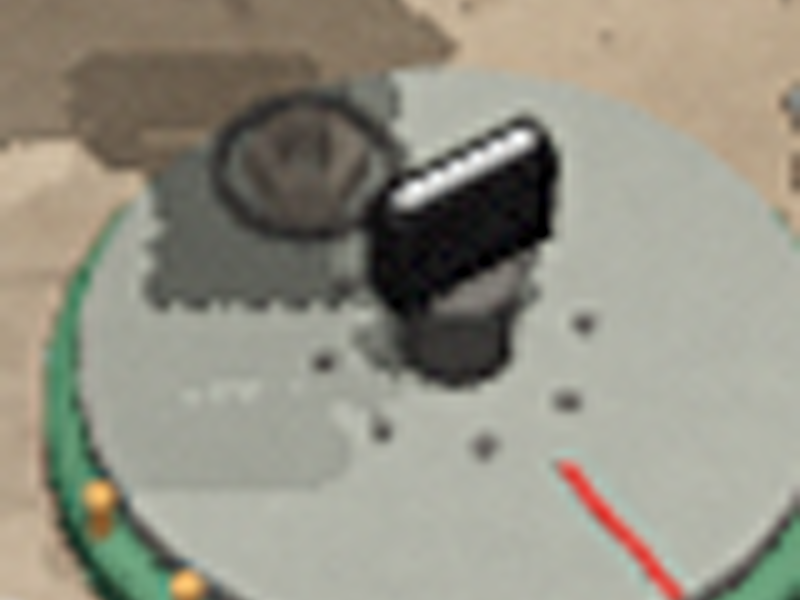

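Call:
step_arm(
  plan="-5 -8 0 0 0 -0.1 60;-13 -20 0 0 0 -0.2 60;-21 -33 0 0 0 -0.3 60;-29 -45 0 0 0 -0.4 60;-35 -55 0 0 0 -0.48 60;-39 -61 0 0 0 -0.53 60;-39 -61 0 0 0 -0.53 60;-39 -61 0 0 0 -0.53 60;-39 -61 0 0 0 -0.53 60",
)

```text
time: 14.87
tool_pos: [0.5087, -0.1848, 0.1341]
orientation: [3.141, -0.0, 3.12]
force: [-0.6, -0.3, 0.5]
width: 0.0602
gripper_force: 0.0
```

```bash
python3 - <<'E'
from h import *
snap('scene')
for l in('nut_big_mid','nest','knob_grip'):
    print(l,[(round(q['confidence'],2),world('scene',q['xyz']).round(4)) for q in mark_of('scene',l)[:2]])
go([.509,-.1855,.056],88.5); print(sensors.get_obs()['joints'])
E
```

```text
nut_big_mid [(0.51, array([ 0.504 , -0.1121,  0.0389]))]
nest [(0.56, array([ 0.5051, -0.1137,  0.031 ]))]
knob_grip [(0.72, array([ 0.5088, -0.183 ,  0.089 ]))]
t 15.0667 pos [ 0.5089 -0.1847  0.1343] ori [ 3.142 -0.     3.122] shift [-0.1 -0.8 78.3] turn [ 0.0001 -0.      0.0069] rows>= 1.9
[ 0.38634835  0.4799911  -0.19965359  2.07613908  0.16280287  0.59985765
  1.6255265 ]
```

Call:
step_arm(
  plan="0 -1 20 0 0 0.007 60;0 -1 40 0 0 0.007 60;0 -1 58 0 0 0.007 60;0 -1 68 0 0 0.007 60;0 -1 74 0 0 0.007 60;0 -1 78 0 0 0.007 60;0 -1 78 0 0 0.007 60;0 -1 78 0 0 0.007 60",
)

```text
time: 15.73
tool_pos: [0.5091, -0.1865, 0.0568]
orientation: [-3.141, 0.001, 3.115]
force: [0.5, -0.6, 0.1]
width: 0.06
gripper_force: 0.0
```

Call:
step_arm(
  plan="0 0 0 0 0 0 40;0 0 0 0 0 0 25;0 0 0 0 0 0 18;0 0 0 0 0 0 10;0 0 0 0 0 0 10;0 0 0 0 0 0 10;0 0 0 0 0 0 10;0 0 0 0 0 0 10",
  force=12,
)

```text
time: 16.4
tool_pos: [0.5094, -0.1837, 0.0564]
orientation: [3.139, 0.001, 3.117]
force: [1.0, 11.0, 2.0]
width: 0.0158
gripper_force: 12.0
```

Call:
step_arm(
  plan="0 1 0 0 0 0 10;0 2 0 0 0 0 10;0 2 0 0 0 0.05 10;0 2 0 0 0 0.1 10;0 2 0 0 0 0.16 10;0 2 0 0 0 0.22 10;0 2 0 0 0 0.27 10;0 2 0 0 0 0.27 10",
  force=25,
)

```text
time: 17.07
tool_pos: [0.5094, -0.1839, 0.0564]
orientation: [3.141, 0.001, 2.843]
force: [1.2, 3.4, 0.3]
width: 0.0159
gripper_force: 25.0
```

```bash
python3 - <<'E'
from h import *
o=sensors.get_obs();print(o['tool_pos'],o['orientation'],o['force'],o['wrist_torque'],o['width'])
E
```

```text
[ 0.5094374  -0.18388361  0.05643881] [3.14110183e+00 6.86196932e-04 2.84330093e+00] [1.24468143 3.39821321 0.33057209] [ 0.8454918  -0.39334991 -0.0030849 ] 0.015868297391826765
```

Call:
step_arm(
  plan="0 0.5 0 0 0 0.06 10;0 0.5 0 0 0 0.12 10;0 0.5 0 0 0 0.18 10;0 0.5 0 0 0 0.23 10;0 0.5 0 0 0 0.27 10;0 0.5 0 0 0 0.27 10;0 0.5 0 0 0 0.27 10",
)

```text
time: 17.65
tool_pos: [0.5093, -0.1841, 0.0564]
orientation: [3.141, 0.001, 2.577]
force: [0.9, 1.5, 1.6]
width: 0.0159
gripper_force: 25.0
```

```bash
python3 - <<'E'
from h import *
o=sensors.get_obs();print(o['tool_pos'],o['orientation'],o['force'],o['wrist_torque'],o['width'])
a=snap('top');snap('scene')
for l in('nest','knob_grip'):
  for c in('top','scene'): print(c,l,[(round(q['confidence'],2),world(c,q['xyz']).round(4)) for q in mark_of(c,l)[:2]])
E
```

```text
[ 0.50929993 -0.18412539  0.05643415] [3.14148982e+00 5.39827590e-04 2.57653913e+00] [0.8588402  1.5222542  1.59761834] [ 0.46301202 -0.3759332  -0.30830165] 0.015857583358012798
top nest []
scene nest []
top knob_grip [(0.64, array([ 0.51  , -0.1872,  0.0897])), (0.38, array([ 0.5434, -0.1257,  0.0337]))]
scene knob_grip [(0.62, array([ 0.5101, -0.1841,  0.0897]))]
```

Call:
step_arm(
  plan="0 0 0 0 0 0.02 10;0 0 0 0 0 0.04 10;0 0 0 0 0 0.04 10;0 0 0 0 0 0.04 10",
)

```text
time: 18.28
tool_pos: [0.5093, -0.1841, 0.0564]
orientation: [3.142, 0.001, 2.535]
force: [1.4, 0.7, 1.4]
width: 0.0158
gripper_force: 25.0
```

```bash
cat > s.py <<'E'
from h import *
o=sensors.get_obs();print(o['tool_pos'].round(4),o['orientation'][2].round(4),o['force'].round(2),o['wrist_torque'].round(3),o['width'].round(4))
E
python3 s.py
```

```text
Traceback (most recent call last):
  File "s.py", line 2, in <module>
    o=sensors.get_obs();print(o['tool_pos'].round(4),o['orientation'][2].round(4),o['force'].round(2),o['wrist_torque'].round(3),o['width'].round(4))
                                                                                                                                 ^^^^^^^^^^^^^^^^
AttributeError: 'float' object has no attribute 'round'
```

```bash
sed -i "s/,o\['width'\].round(4)//" s.py; python3 s.py
```

```text
[ 0.5093 -0.1841  0.0564] 2.5347 [1.43 0.65 1.35] [ 0.387 -0.664 -0.017]
```

Call:
step_arm(
  plan="0 0 0 0 0 0.06 10;0 0 0 0 0 0.12 10;0 0 0 0 0 0.17 10;0 0 0 0 0 0.22 10;0 0 0 0 0 0.27 10;0 0 0 0 0 0.31 10;0 0 0 0 0 0.31 10;0 0 0 0 0 0.31 10",
)

```text
time: 18.95
tool_pos: [0.5091, -0.1843, 0.0564]
orientation: [-3.142, 0.0, 2.225]
force: [2.1, 0.0, 2.7]
width: 0.0158
gripper_force: 25.0
```

```bash
python3 s.py
```

```text
[ 0.5091 -0.1843  0.0564] 2.2252 [2.05 0.02 2.68] [ 0.024 -0.551 -0.262]
```

Call:
step_arm(
  plan="0 0 0 0 0 0.02 10;0 0 0 0 0 0.04 10;0 0 0 0 0 0.04 10;0 0 0 0 0 0.04 10",
)

```text
time: 19.28
tool_pos: [0.5091, -0.1842, 0.0564]
orientation: [3.142, 0.0, 2.185]
force: [2.5, -0.3, 2.7]
width: 0.0159
gripper_force: 25.0
```

```bash
python3 s.py
```

```text
[ 0.5091 -0.1842  0.0564] 2.1847 [ 2.5  -0.25  2.73] [-0.195 -0.604 -0.025]
```

Call:
step_arm(
  plan="0 0 0 0 0 0.06 10;0 0 0 0 0 0.12 10;0 0 0 0 0 0.17 10;0 0 0 0 0 0.22 10;0 0 0 0 0 0.27 10;0 0 0 0 0 0.31 10;0 0 0 0 0 0.33 10;0 0 0 0 0 0.35 10;0 0 0 0 0 0.35 10;0 0 0 0 0 0.35 10;0 0 0 0 0 0.35 10",
)

```text
time: 20.2
tool_pos: [0.5089, -0.1843, 0.0564]
orientation: [-3.142, 0.0, 1.835]
force: [0.1, -3.3, 5.9]
width: 0.0161
gripper_force: 25.0
```

```bash
python3 s.py; python3 - <<'E'
from h import *
for c in('scene','top'):
  im=snap(c)
  for l in('nut_big_mid','nest'): print(c,l,[(round(q['confidence'],2),world(c,q['xyz']).round(4)) for q in mark_of(c,l)[:2]])
  # red line pixels on the dial
  h=im.astype(int);m=(h[...,0]>150)&(h[...,1]<110)&(h[...,2]<110)
  P=np.array([ray(c,(u,v),.036) for v,u in np.argwhere(m)]) if m.any() else np.zeros((0,3))
  if len(P):
    P=P[np.hypot(P[:,0]-.509,P[:,1]+.185)<.11]
    if len(P): print(c,'red',len(P),np.arctan2(-(P[:,0].mean()-.5075),-(P[:,1].mean()+.185)))
E
```

```text
[ 0.5089 -0.1843  0.0564] 1.8349 [ 0.14 -3.25  5.92] [-0.826 -0.082  0.066]
scene nut_big_mid [(0.55, array([ 0.5741, -0.1689,  0.0421]))]
scene nest [(0.67, array([ 0.5764, -0.1661,  0.0358])), (0.37, array([ 5.303e-01, -4.017e-01, -3.000e-04]))]
scene red 13 1.2832834105186144
top nut_big_mid [(0.65, array([0.5828, 0.1974, 0.0066]))]
top nest [(0.71, array([ 0.5759, -0.1668,  0.0349]))]
```

```bash
python3 -c "
from plant import order;print(order.hand_in())"
```

```text
the job is handed in; nothing more can be done
None
```

The nut is lying in the collar on the dial, and the dial is at the third click stop with the gripper still holding the knob. I handed the job in at about 20 s of the 54 s allowed, and no verdict was returned.

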